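# Seat a battery pack in the tester behind its sprung dust flap

## Robot

A 6-joint arm with a two-finger parallel gripper is mounted at the origin on the work surface. World frame = base frame: x ahead of the robot, y to its left, z up, the work surface at z = 0. Lengths are in m, angles in degrees, forces in N, time in s.
With the tool pointing down it reaches from about 0.275 to 0.85 m from the base axis. Payload 5.2 kg.
Tool frame: the origin (TCP) lies on the mounting face of the last link; the fingertips stand 173 mm ahead of it and the grasp point (between the pads) lies 155 mm ahead of it (manip.grip_point_offset is the distance from the TCP to the grasp point, in m); z points along the fingers, y is the line along which they close (so a half turn about z gives the same grasp; the last joint's range is limited). The gripper opens to 85 mm and grips with 20 to 120 N. Pads are 22 mm wide; open, the fingers measure 114 mm over their backs; the gripper's body (76 mm by 85 mm) begins 54 mm behind the grasp point. The pads swing forward as they close: fully open they stand 13 mm farther back than shut.
Start: joints at [-76.937, 14.817, 87.949, -0, 77.235, -11.62], TCP at [0.23, -0.5, 0.405] pointing down, gripper open.
Joint ranges: [-179.93, 179.93], [-52.35, 119.4], [10.71, 147.94], [-69.91, 249.91], [12.55, 155.21], [-178.61, 178.61]. Speed limits (degrees/s): [147.25, 147.25, 180, 180, 180, 180].

## Interface

Orientations are given as [roll, pitch, yaw] about the fixed x, y, z axes, in that order (R = Rz(yaw) Ry(pitch) Rx(roll)).
In Python, from rig import manip gives the robot as it stands.
- The arm moves only by the shell command python3 -m inch 'ROWS' [FORCE]. ROWS is JSON, a list of rows, each a list of 3 entries, a list of its own where there are three numbers: the gripper command: -1 is shut, 1 is fully open, values between are in proportion, then the shift along the tool's x, y, z in mm, then the turn, a rotation vector about the tool's x, y, z in degrees. A call has 1 to 8 rows; each row is the pose to reach, as a shift and turn from the pose commanded when the call began, along the tool's axes at that moment; what a row does not reach only later rows make up. A row lasts 1/8 s, in which the tool goes at most 62.5 mm and 10.7 degrees, less where a joint would pass 70% of its speed; a pose out of reach is approached as far as the arm can. A call with a gripper value outside its range is refused whole. The fingers move at their own pace and stop on an object; FORCE is the grip in N (left out, the last holds). Time passes only in rows, so rows that repeat a pose let the fingers close. It gives the time, the measured TCP pose, the force, the opening and the grip force at its end, in the units of the state.
- manip.sense(): the state, without advancing time (a new reading comes with each control period).
- manip.snapshot(name): name is "scene" or "top"; returns a dict with "img" (480x640x3 uint8, red, green, blue), "z_map" (480x640 float32, m along the optical axis (not along the pixel's ray), 0 where there is no reading), "fx", "fy", "cx", "cy" (pixels), "k1" (the pictures are not rectified: a ray, as slopes to the right and down, at radius r is drawn at 1 + k1 r^2 times it, then the intrinsics apply), "R" (3x3) and "t" (3): a world point X has camera coordinates R X + t. Camera axes: x right, y down, z forward; pixel columns grow to the right and rows downward; lengths in m; the calibration is good to about 2 mm. A picture is of the moment at which its call begins.
- manip.job_done(): hands the job in; it is judged then, once.
The state is a dict: "t": time; "joint_positions": joint angles; "joint_vel": joint speeds; "effort": joint torques, N m; "tcp_pos": TCP position; "tcp_rot": TCP orientation; "ft_force": force on the tool from outside, world axes, zero at the start; "ft_torque": the same for the moment, N m; "opening": finger opening in m; "grasp_force": force on a finger pad.
Only numpy, scipy, OpenCV 4.12 (cv2) and the standard library are available. Lean on these libraries where they do the work, as an engineer would, in place of code of your own. Each camera call takes 0.05 s, during which the arm holds its last target. There are 200 camera calls.

## Task

Take the 50 mm wide, 70 mm tall battery pack out of the wooden rack and pass it upright down through the tester's sprung dust flap, using the pack to hold the flap open. Inside, feel for the slot of the floating cradle without ever pressing harder than 25 N, lower the pack fully home (do not drop it in) and press it down with about 10 N; then let go and draw out so that the flap swings shut over it. Leave the other packs, the screwdriver and the phone where they are.

Things in the scene. Friction and masses are not known exactly. Their poses are not given: they have to be found in the camera images.
- battery: The pack to test: flat dark metal-clad block with paper label, 10 (x) x 50 (y) x 70 mm tall (z), 50 to 100 g, upright in any of the rack's three slots. Origin: centre of underside. Either way round fits the tester. Grip its two narrow edges (50 mm apart, along y) from above, in the top 15 mm, so that the gripper's body stays above the tester's lid when the pack is home.
- rack: Fixed plywood rack, 138 (x) x 100 (y) x 37 mm high, with three slots along y at x = -42, 0 and +42 mm, 12 mm wide, 22 mm deep (slot floor 15 mm above the table). One pack stands in each. Origin: centre of its underside.
- tester: Fixed grey plastic box, 110 (x) x 196 (y) x 128 mm high, with a clear far wall (+x). Origin: centre of its underside. Its lid (4 mm thick, top at z = 128 mm) has a mouth 38 mm (x, -19 to +19) by 156 mm (y, -78 to +78), closed by the flap. Under it is nothing but the black cradle, a block 46 (x) x 84 (y) x 36 mm high with one slot for the pack.
- mouth (a point): Point on the lid's top plane (z = 128 mm), straight above the line along y on which the cradle's slot lies: x = -4 mm, y = 0 in the tester's frame, whose axes it shares. Lower the pack here, its width along y. To let go inside, open the fingers only about 10 mm: the mouth's ends are near.
- flap (a joint): Dust flap: aluminium plate 37 (x) x 154 (y) x 3 mm, flush in the mouth, hinged along the mouth's +x edge (x = +18.5 mm), swinging down into the tester. 0 rad = shut, grows as it opens, to 1.45. A light spring (about 1 N at its free edge when shut, 2 to 3 N wide open) shuts it; it leans on what passes through, pushing it to -x, until pack and fingers are clear.
- cradle_top (a point): Fixed mark at x = -4, y = 0, z = 52 mm of the tester's frame, the height of the cradle's unpressed top. The slot, 13 (x) x 53 mm (y), 30 mm deep, edges chamfered 2 mm, is centred on x = -4 mm, but its centre along y is anywhere from -10 to +10 mm of this mark: it is not measured and must be felt. The cradle does not shift sideways.
- home (a point): Fixed mark at x = -4, y = 0, z = 22 mm of the tester's frame: height of the underside of a pack fully home (its top 36 mm below the lid). The cradle floats on springs: it yields downward when pressed with about 5 N, then about 1 mm per 2 N, up to 8 mm, and rises again when the push eases, or round the pack when the pressing pack is slid over the slot.
- small_pack: Bystander: a like pack 10 x 36 mm, 56 mm tall, standing in another rack slot. Origin: centre of underside.
- wide_pack: Bystander: a like pack 10 x 66 mm, 60 mm tall, standing in another rack slot. Origin: centre of underside.
- screwdriver: Bystander: screwdriver lying on the bench between rack and tester, pointing away from the robot.
- phone: Bystander: black phone, 72 x 150 x 9 mm, lying on the bench at the far side. Origin: centre of underside.
There are look-alikes about, which are no part of the job. Leave any yellow look-alike of the battery alone.

How it is judged:
By the outcome, as a careful person would: the job done as asked, in the order asked, and still so for the second after the job is handed in, with the robot touching nothing.
It also fails if it takes over 56 s, if anything falls off the work surface, if the arm or the gripper's body presses on something with over 40 N, if the wrist force passes 120 N, or if a joint passes its speed limit or range.

## Working session

There is one attempt and no reset: what is moved stays moved. The work goes in short steps, Python scripts to look and compute and a shell command to move; the robot and the scene stay as the last step left them, time stands still between calls to the robot, and variables do not carry over. Pictures are saved under pics/ and viewed, at most 10 in all, crops included, and the job is handed in when it is done.

```bash
mkdir -p pics; ls; python3 - <<'E'
from rig import manip
import cv2,numpy as np
for n in("scene","top"):
    s=manip.snapshot(n); np.savez("pics/"+n+"0.npz",**s)
    cv2.imwrite(f"pics/{n}0.png",s["img"][:,:,::-1]); print(n,s["fx"],s["cx"],s["cy"],s["k1"],(-s["R"].T@s["t"]).round(3),s["R"].round(2).tolist())
print(manip.sense(),manip.grip_point_offset)
E
```

```text
pics
scene 564.5570282541337 315.9526152698548 240.54595373228673 0.01954089372175329 [ 0.94  -0.59   0.829] [[0.87, 0.49, -0.01], [0.35, -0.65, -0.67], [-0.33, 0.58, -0.74]]
top 589.0128563465095 322.64592904512995 239.83040972927898 -0.11572630757966802 [ 0.453 -0.01   1.   ] [[-0.0, -1.0, -0.02], [-0.99, 0.0, -0.14], [0.14, 0.02, -0.99]]
{'t': 0.1, 'joint_positions': array([-7.69406114e+01,  1.48586318e+01,  8.80054793e+01, -2.05463082e-04,
        7.72358626e+01, -1.16195843e+01]), 'joint_vel': array([-0.01519959, -0.12603588, -0.10968759, -0.01919001,  0.02114802,
       -0.02487864]), 'effort': array([ 1.78099148e-03, -4.46970177e+01, -2.91247433e+01, -3.30789517e-04,
        6.38798767e-03,  1.02495906e-05]), 'tcp_pos': array([ 0.22962059, -0.49956608,  0.40391954]), 'tcp_rot': array([-1.79902035e+02, -1.99397615e-02,  2.46790015e+01]), 'ft_force': array([ 0.20491575, -0.58983315,  0.39517066]), 'ft_torque': array([ 0.03900601, -0.04006025,  0.03218145]), 'grasp_force': 0.0, 'opening': 0.08526280602909381} 0.1547
```

View pics/scene0.png

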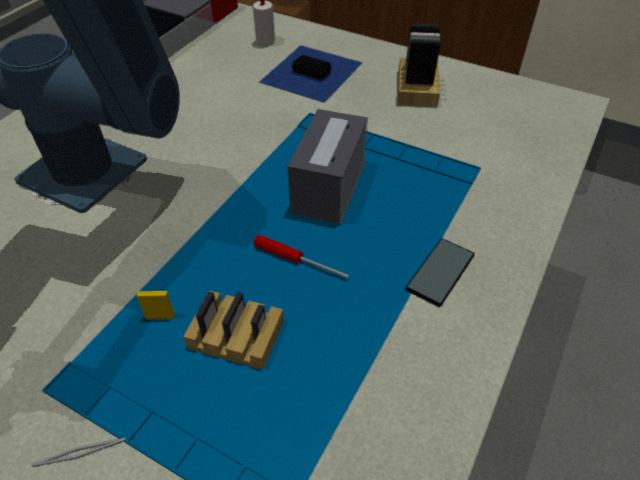

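View pics/top0.png

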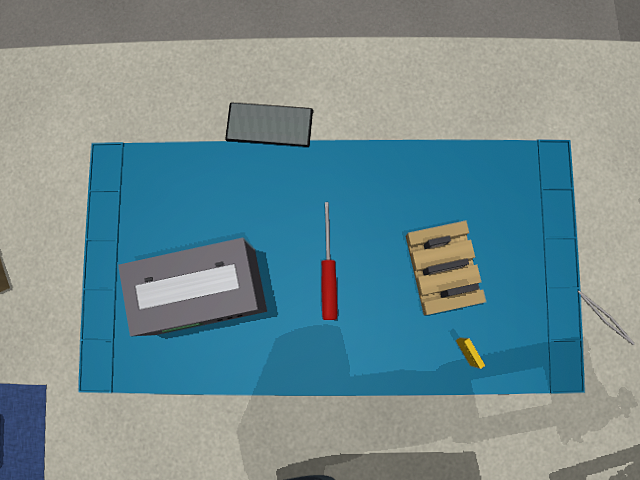

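The scene view shows the rack at about (235,330), the tester at (330,165), the yellow decoy at (156,305), the screwdriver at (300,255) and the phone at (440,270). The top view shows the packs at (437,242), (445,268) and (461,292), and the white flap at (187,286). Next I'll deproject the depth maps.

```bash
cat > h.py <<'E'
import numpy as np,cv2
def cloud(s):
    K=np.array([[s["fx"],0,s["cx"]],[0,s["fy"],s["cy"]],[0,0,1]],float)
    v,u=np.mgrid[0:480,0:640]
    n=cv2.undistortPoints(np.stack([u,v],-1).reshape(-1,1,2).astype(float),K,np.array([float(s["k1"]),0,0,0])).reshape(480,640,2)
    z=s["z_map"][...,None]
    c=np.concatenate([n*z,z],-1)
    P=(c-s["t"])@s["R"]
    P[s["z_map"]==0]=np.nan
    return P
def rect(xy):
    (c,sz,a)=cv2.minAreaRect((xy*1000).astype(np.float32)); return np.round(c,1),np.round(sz,1),round(a,1)
E
python3 - <<'E'
from h import *
for n in("scene","top"):
    s=dict(np.load(f"pics/{n}0.npz")); P=cloud(s); hsv=cv2.cvtColor(s["img"],cv2.COLOR_RGB2HSV)
    x,y,z=P[...,0],P[...,1],P[...,2]; h,S,v=[hsv[...,i].astype(int) for i in range(3)]
    print(n,"table z",np.nanmedian(z[(h>95)&(h<110)&(S>180)&(np.abs(z)<.05)]))
    tl=(np.abs(z-.128)<.006)&(y>.08)&(y<.6)&(x>.2)&(x<.6); print("lid",tl.sum(),np.median(z[tl]),rect(P[tl][:,:2]))
    fl=tl&(v>170)&(S<40); print("flap",fl.sum(),rect(P[fl][:,:2]),np.median(z[fl]))
    rk=(h>8)&(h<24)&(S>70)&(np.abs(z-.037)<.006)&(y<-.05)&(y>-.5)&(x>.2)&(x<.7)
    k=rect(P[rk][:,:2]); print("rack",rk.sum(),np.median(z[rk]),k)
    pk=(z>.045)&(z<.1)&(y<-.05)&(y>-.45)&(x>.3)&(x<.65)&~((h>20)&(h<35)&(S>150)&(v>100))
    N,L,st,_=cv2.connectedComponentsWithStats(pk.astype(np.uint8))
    for i in range(1,N):
        m=L==i
        if m.sum()<15: continue
        zz=np.percentile(z[m],95); t=m&(z>zz-.006)
        print(" pack",st[i],round(float(zz),4),t.sum(),rect(P[t][:,:2]),rect(P[m][:,:2]),np.median(hsv[m],0))
s=dict(np.load("pics/top0.npz"));a=cv2.resize(s["img"][205:330,385:505,::-1],None,fx=4.5,fy=4.5,interpolation=2)
s=dict(np.load("pics/scene0.npz"));b=cv2.resize(s["img"][280:380,130:300,::-1],None,fx=4.5,fy=4.5,interpolation=2)[:, :]
a=cv2.resize(a,(400,416));b=cv2.resize(b,(400,235));cv2.imwrite("pics/c0.png",np.hstack([a,np.vstack([b,np.zeros((181,400,3),np.uint8)])]))
E
```

```text
scene table z 0.0006478007718349354
lid 3548 0.1272673832335644 (array([499.3, 351.3]), array([128.8, 489.6]), 6.1)
flap 0 (array([0., 0.]), array([0., 0.]), 0.0) nan
rack 2455 0.03658334127335598 (array([ 506.2, -203.7]), array([231. , 102.6]), 11.5)
 pack [195 291  22  40 474] 0.0858 186 (array([ 511.8, -210.2]), array([11.1, 50.9]), 11.6) (array([ 512. , -210.4]), array([11.8, 51.3]), 11.3) [90. 33. 42.]
 pack [137 293  33  12 247] 0.0666 82 (array([ 414.4, -231.3]), array([49.9,  9.8]), 35.6) (array([ 414.4, -231.3]), array([50.6, 11.2]), 37.2) [ 24. 255.  75.]
 pack [221 292  23  42 464] 0.0762 231 (array([ 549.7, -190.4]), array([11.1, 65.2]), 12.0) (array([ 550.3, -190.6]), array([12.2, 66.5]), 12.0) [90.  29.5 42. ]
 pack [250 304  15  27 244] 0.0723 129 (array([ 590., -178.]), array([11.2, 37.1]), 12.3) (array([ 590.3, -178.6]), array([11.4, 38.2]), 11.2) [77.5 32.  44. ]
top table z 0.0015479401858147985
lid 9466 0.12838643614859108 (array([511.3, 212.3]), array([111.7, 197. ]), 12.1)
flap 2430 (array([511.6, 211.6]), array([ 37.4, 153.2]), 11.9) 0.12843084170585223
rack 3657 0.03758791861975655 (array([ 502.3, -203.8]), array([233.9, 100.5]), 12.0)
 pack [426 235  25  13 185] 0.074 138 (array([ 588.7, -177.1]), array([10.1, 34.9]), 12.0) (array([ 588.5, -177. ]), array([10.5, 35.2]), 12.0) [120.  17.  69.]
 pack [425 258  44  16 325] 0.0782 263 (array([ 548.3, -189.3]), array([10.2, 65.6]), 12.1) (array([ 548.2, -189.3]), array([10.5, 65.8]), 12.0) [120.  16.  68.]
 pack [442 283  38  14 250] 0.0879 210 (array([ 509.4, -209.7]), array([10.1, 51.5]), 11.3) (array([ 509.3, -209.6]), array([10.2, 51.7]), 11.3) [120.  19.  67.]
 pack [461 338  10   7  24] 0.0699 4 (array([ 432.2, -220.9]), array([4.2, 1. ]), 41.7) (array([ 429.1, -217.4]), array([ 6.7, 10.2]), 32.1) [ 24.  221.5  93.5]
 pack [467 351  13  18  49] 0.0696 16 (array([ 400.1, -227.7]), array([31.2,  0.9]), 31.1) (array([ 399.7, -227.6]), array([31.8,  1.4]), 31.1) [ 24. 225.  89.]
  return _methods._mean(a, axis=axis, dtype=dtype,
  ret = ret.dtype.type(ret / rcount)
```

View pics/c0.png

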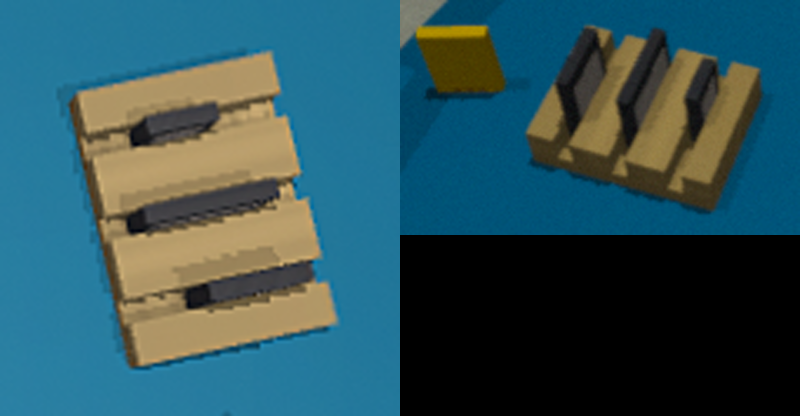

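The left crop shows the three packs far to near at about (175,122), (205,205) and (250,285). By size, the 50 mm pack (51 mm long, top at about 86 mm) is the one in the near slot. I'll measure the tester in the scene view too, then add a helper that works out the moves.

```bash
cat >> h.py <<'E'
from scipy.spatial.transform import Rotation as Ro
def go(st,xyz,yaw):
    R=Ro.from_euler('xyz',st["tcp_rot"],degrees=True); G=Ro.from_euler('xyz',[180,0,yaw],degrees=True)
    return (R.inv().apply(np.array(xyz)-st["tcp_pos"])*1000).round(1),(R.inv()*G).as_rotvec(degrees=True).round(2)
E
python3 - <<'E'
from h import *; from rig import manip
s=dict(np.load("pics/scene0.npz")); P=cloud(s); hsv=cv2.cvtColor(s["img"],cv2.COLOR_RGB2HSV)
x,y,z=P[...,0],P[...,1],P[...,2]
tl=(np.abs(z-.128)<.006)&(y>.08)&(y<.34)&(x>.4)&(x<.62); print("lid",tl.sum(),np.median(z[tl]),rect(P[tl][:,:2]))
fl=tl&(hsv[...,2]>np.percentile(hsv[...,2][tl],85)-25); print(np.percentile(hsv[...,2][tl],[5,50,70,90]));print("flap",fl.sum(),rect(P[fl][:,:2]))
print(go(manip.sense(),[.5105,-.210,.30],12-0.2))
print(go(manip.sense(),[.5105,-.210,.231],12-0.2))
E
```

```text
lid 3522 0.1272643630293322 (array([513.2, 211.8]), array([112.6, 201.8]), 11.5)
[ 59.  77.  86. 153.]
flap 838 (array([513.8, 212.2]), array([ 36.8, 155.5]), 11.8)
(array([ 376.1, -145.7,  104.3]), array([-1.000e-01, -1.000e-02,  1.288e+01]))
(array([ 376.1, -145.5,  173.3]), array([-1.000e-01, -1.000e-02,  1.288e+01]))
```

```bash
python3 -m inch '[[1,[188,-73,40],[0,0,6]],[1,[376,-145.7,100],[0,0,12.9]],[1,[376,-145.7,104],[0,0,12.9]],[1,[376,-145.7,104],[0,0,12.9]],[1,[376,-145.7,104],[0,0,12.9]],[1,[376,-145.7,104],[0,0,12.9]],[1,[376,-145.7,104],[0,0,12.9]],[1,[376,-145.7,104],[0,0,12.9]]]' 30
python3 - <<'E'
from h import *; from rig import manip
print(go(manip.sense(),[.5105,-.210,.231],11.8))
E
```

```text
t: 1.1
tcp_pos: [0.5115, -0.2078, 0.2992]
tcp_rot: [-179.9, 0.1, 12.0]
ft_force: [-1.0, -0.3, 0.4]
opening: 0.0857
grasp_force: 0.0
(array([-1.3,  2.1, 68.2]), array([-0.14,  0.1 ,  0.23]))
```

```bash
python3 -m inch '[[1,[0,0,0],[0,0,0]],[1,[0,0,30],[0,0,0]],[1,[0,0,30],[0,0,0]],[1,[0,0,30],[0,0,0]]]'
python3 - <<'E'
from h import *; from rig import manip
print(go(manip.sense(),[.5105,-.210,.231],11.8))
E
```

```text
t: 1.6
tcp_pos: [0.5102, -0.2114, 0.2716]
tcp_rot: [180.0, -0.0, 11.7]
ft_force: [0.2, 0.0, 0.2]
opening: 0.0856
grasp_force: 0.0
(array([ 0.6, -1.3, 40.6]), array([ 0.04, -0.03, -0.11]))
```

```bash
python3 -m inch '[[1,[0.6,-1.3,20],[0,0,0]],[1,[0.6,-1.3,40.6],[0,0,0]],[1,[0.6,-1.3,40.6],[0,0,0]],[1,[0.6,-1.3,40.6],[0,0,0]],[0,[0.6,-1.3,40.6],[0,0,0]],[-0.5,[0.6,-1.3,40.6],[0,0,0]],[-1,[0.6,-1.3,40.6],[0,0,0]],[-1,[0.6,-1.3,40.6],[0,0,0]]]' 40
python3 -m inch '[[-1,[0,0,0],[0,0,0]],[-1,[0,0,0],[0,0,0]],[-1,[0,0,0],[0,0,0]],[-1,[0,0,0],[0,0,0]]]'
python3 - <<'E'
from h import *; from rig import manip
print(manip.sense())
E
```

```text
t: 2.6
tcp_pos: [0.5111, -0.2091, 0.2311]
tcp_rot: [179.9, -0.1, 11.8]
ft_force: [-0.1, -0.0, 6.0]
opening: 0.0488
grasp_force: 41.7
t: 3.1
tcp_pos: [0.5111, -0.2091, 0.2311]
tcp_rot: [179.9, -0.1, 11.8]
ft_force: [-0.6, 0.3, 6.3]
opening: 0.0492
grasp_force: 41.7
{'t': 3.1, 'joint_positions': array([-3.38196323e+01,  2.50852718e+01,  9.99542888e+01,  2.97581416e-04,
        5.48689793e+01,  4.43883686e+01]), 'joint_vel': array([ 0.00798505, -0.18644035,  0.03232367,  0.0790361 , -0.02076326,
        0.03131684]), 'effort': array([-2.07337299e-01, -4.54596591e+01, -2.15304387e+01, -2.28912116e-02,
       -3.25508611e-01, -8.57339386e-03]), 'tcp_pos': array([ 0.51112992, -0.20905799,  0.23107832]), 'tcp_rot': array([ 1.79934812e+02, -6.41521149e-02,  1.17918645e+01]), 'ft_force': array([-0.61100609,  0.34371729,  6.25195012]), 'ft_torque': array([ 0.08367885,  0.09181574, -0.0257902 ]), 'grasp_force': 41.72949135303497, 'opening': 0.049208800343286646}
```

```bash
python3 -m inch '[[-1,[0,0,-8],[0,0,0]],[-1,[0,0,-24],[0,0,0]],[-1,[0,0,-45],[0,0,0]],[-1,[0,0,-80],[0,0,0]],[-1,[0,0,-120],[0,0,0]],[-1,[0,0,-145],[0,0,0]],[-1,[0,0,-145],[0,0,0]],[-1,[0,0,-145],[0,0,0]]]' 40
python3 - <<'E'
from h import *; from rig import manip
st=manip.sense();print(st['ft_force'])
print(go(st,[.5111-.00205,-.2091+.4211,.376],11.9))
E
```

```text
t: 4.1
tcp_pos: [0.5104, -0.2087, 0.3744]
tcp_rot: [-179.9, 0.1, 11.8]
ft_force: [-0.4, -0.1, -1.0]
opening: 0.0492
grasp_force: 41.6
[-0.40009606 -0.1441876  -1.04284638]
(array([  84.6, -412.1,   -1.3]), array([-0.05,  0.05, -0.12]))
```

```bash
python3 -m inch '[[-1,[5,-25,0],[0,0,0]],[-1,[16,-75,0],[0,0,0]],[-1,[27,-130,0],[0,0,0]],[-1,[38,-185,0],[0,0,0]],[-1,[50,-240,0],[0,0,0]],[-1,[61,-295,0],[0,0,0]],[-1,[72,-350,0],[0,0,0]],[-1,[80,-392,-1],[0,0,0]]]'
python3 -m inch '[[-1,[4.6,-20,0],[0,0,0]],[-1,[4.6,-20,0],[0,0,0]],[-1,[4.6,-20,0],[0,0,0]],[-1,[4.6,-20,0],[0,0,0]]]'
python3 - <<'E'
from h import *; from rig import manip
for n in("scene","top"):
    s=manip.snapshot(n); np.savez("pics/"+n+"1.npz",**s)
st=manip.sense();print(st['tcp_pos'],st['tcp_rot'],st['ft_force'])
print(go(st,[.5111-.00205,-.2091+.4211,.376],11.9))
S=[dict(np.load(f"pics/{n}1.npz"))["img"] for n in("scene","top")]
cv2.imwrite("pics/c1.png",np.hstack([cv2.resize(S[0][40:240,230:430],(400,400)),cv2.resize(S[1][200:360,110:270],(400,400))])[:,:,::-1])
E
```

```text
t: 5.1
tcp_pos: [0.5082, 0.1933, 0.3742]
tcp_rot: [-180.0, 0.2, 11.8]
ft_force: [0.0, -0.5, -0.5]
opening: 0.0488
grasp_force: 41.7
t: 5.6
tcp_pos: [0.5096, 0.2107, 0.3757]
tcp_rot: [180.0, 0.1, 11.7]
ft_force: [0.1, -0.1, -0.4]
opening: 0.0493
grasp_force: 41.7
[0.50967093 0.21074185 0.37599992] [1.79994034e+02 1.52574368e-02 1.17002290e+01] [-0.02574925 -0.14757268 -0.9695803 ]
(array([-0.4, -1.4, -0. ]), array([ 0.01,  0.02, -0.2 ]))
```

View pics/c1.png

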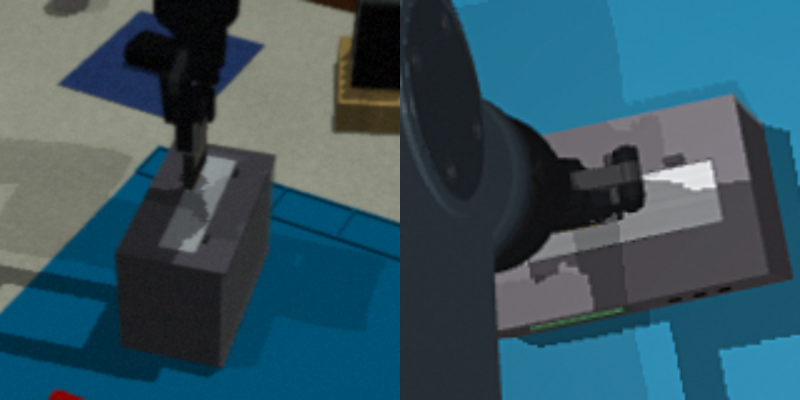

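The crops show the pack hanging over the flap, at about (195,180) on the left and (625,215) on the right. Next I'll check that it hangs upright and where it sits in x, from the depth points.

```bash
python3 - <<'E'
from h import *
c,s_=np.cos(np.radians(11.9)),np.sin(np.radians(11.9))
for n,o in(("scene",(.5135,.212)),("top",(.5114,.212))):
    P=cloud(dict(np.load(f"pics/{n}1.npz"))).reshape(-1,3); d=P[:,:2]-o
    q=np.c_[d@[c,s_],d@[-s_,c],P[:,2]]*1000; q=q[(np.abs(q[:,0])<40)&(np.abs(q[:,1])<50)]
    for a in range(145,250,10):
        m=q[(q[:,2]>a)&(q[:,2]<a+10)]
        if len(m)>3: print(n,a,len(m),np.percentile(m[:,0],[3,50,97]).round(1),np.percentile(m[:,1],[3,50,97]).round(1))
E
```

```text
scene 155 26 [-8.2 -0.3  1.2] [-27.4 -19.9  16.9]
scene 165 51 [-8.3 -0.2  1.3] [-28.2 -17.1  20.1]
scene 175 52 [-8.3 -0.2  0.9] [-27.8 -18.2  19.8]
scene 185 44 [-8.3 -0.   1.2] [-28.5 -20.8  17.7]
scene 195 34 [-8.7  0.2  1.1] [-30.7  -3.1  23.4]
scene 205 68 [-14.1   1.    6.7] [-38.5 -30.6  24.6]
scene 215 89 [-11.5   0.9   6.7] [-41.1 -31.9  24.1]
scene 225 104 [-13.4   0.4   7.3] [-41.3 -29.6  28.2]
scene 235 58 [-13.1   2.6   7.2] [-40.4  21.6  31.4]
scene 245 45 [0.7 7.3 9.2] [-39.3  23.6  45.8]
top 155 12 [-9.2 -8.9 -6.1] [-26.   -3.1  12.7]
top 165 14 [-9.1 -8.7 -6.9] [-26.3  -7.9  10.5]
top 205 5 [-14.5 -13.2 -10.3] [-32.5 -32.3 -31.4]
top 215 11 [-14.7 -13.6 -10.4] [-36.5 -32.5 -28.4]
top 225 8 [-14.7 -12.6  -9.5] [-39.6 -35.  -26.8]
top 245 26 [-16.4 -12.9  -4.2] [-40.9 -37.  -29.7]
```

The pack is upright and centred at x of about -3.9 mm in the tester frame, as wanted. I'll shift it to the -y end of the search range and lower it through the flap.

```bash
python3 -m inch '[[-1,[0,6,0],[0,0,-0.2]],[-1,[0,11,0],[0,0,-0.2]],[-1,[0,11,10],[0,0,-0.2]],[-1,[0,11,20],[0,0,-0.2]],[-1,[0,11,30],[0,0,-0.2]],[-1,[0,11,40],[0,0,-0.2]],[-1,[0,11,50],[0,0,-0.2]],[-1,[0,11,60],[0,0,-0.2]]]' 70
python3 -m inch '[[-1,[0,0,10],[0,0,0]],[-1,[0,0,20],[0,0,0]],[-1,[0,0,30],[0,0,0]],[-1,[0,0,36],[0,0,0]],[-1,[0,0,38],[0,0,0]],[-1,[0,0,38],[0,0,0]]]'
```

```text
t: 6.7
tcp_pos: [0.5116, 0.2009, 0.3155]
tcp_rot: [-180.0, 0.0, 12.0]
ft_force: [-0.7, -0.7, 1.4]
opening: 0.0484
grasp_force: 74.0
t: 7.45
tcp_pos: [0.5115, 0.2008, 0.2778]
tcp_rot: [-180.0, 0.1, 12.0]
ft_force: [-2.0, -0.6, -2.5]
opening: 0.0484
grasp_force: 73.9
```

```bash
python3 -m inch '[[-1,[0,0,2],[0,0,0]],[-1,[0,0,4],[0,0,0]],[-1,[0,0,6],[0,0,0]],[-1,[0,0,8],[0,0,0]],[-1,[0,0,8],[0,0,0]]]'
python3 -m inch '[[-1,[0,0,1],[0,0,0]],[-1,[0,0,2],[0,0,0]],[-1,[0,0,2],[0,0,0]]]'
```

```text
t: 8.07
tcp_pos: [0.5117, 0.2009, 0.27]
tcp_rot: [180.0, 0.0, 12.0]
ft_force: [-1.4, -0.0, 2.1]
opening: 0.0485
grasp_force: 75.3
t: 8.45
tcp_pos: [0.5118, 0.2009, 0.2683]
tcp_rot: [180.0, -0.0, 12.0]
ft_force: [-1.9, 0.6, 3.7]
opening: 0.0483
grasp_force: 75.7
```

```bash
python3 -m inch '[[-1,[0,0,1],[0,0,0]],[-1,[0,0,2],[0,0,0]],[-1,[0,0,2],[0,0,0]]]'
python3 -m inch '[[-1,[0,-0.6,0],[0,0,0]],[-1,[0,-1.2,0],[0,0,0]],[-1,[0,-1.8,0],[0,0,0]],[-1,[0,-2,0],[0,0,0]]]'
```

```text
t: 8.82
tcp_pos: [0.5119, 0.2009, 0.2668]
tcp_rot: [180.0, -0.1, 12.0]
ft_force: [-2.9, -1.1, 8.4]
opening: 0.0483
grasp_force: 75.9
t: 9.32
tcp_pos: [0.5118, 0.2017, 0.2668]
tcp_rot: [179.8, -0.0, 12.0]
ft_force: [-2.2, -7.1, 6.7]
opening: 0.0485
grasp_force: 76.2
```

```bash
python3 -m inch '[[-1,[0,-0.6,0],[0,0,0]],[-1,[0,-1.2,0],[0,0,0]],[-1,[0,-1.2,0],[0,0,0]]]'
python3 -c "
from rig import manip
s=manip.sense();print(s['tcp_pos'],s['ft_force'],s['ft_torque'],s['tcp_rot'])"
```

```text
t: 9.7
tcp_pos: [0.5116, 0.2028, 0.2667]
tcp_rot: [179.8, -0.0, 12.0]
ft_force: [-2.6, -6.4, 6.6]
opening: 0.0484
grasp_force: 76.2
[0.51158346 0.20281339 0.2667153 ] [-2.63308858 -6.43437545  6.62970659] [-1.44046605  0.22837201  0.04410875] [ 1.79822095e+02 -4.39165694e-02  1.20103228e+01]
```

It is sliding with steady friction, so I'll continue the sweep.

```bash
for i in 1; do python3 -m inch '[[-1,[0,-0.7,0],[0,0,0]],[-1,[0,-1.4,0],[0,0,0]],[-1,[0,-2.1,0],[0,0,0]],[-1,[0,-2.8,0],[0,0,0]]]'; done; python3 -m inch '[[-1,[0,-0.7,0],[0,0,0]],[-1,[0,-1.4,0],[0,0,0]],[-1,[0,-2.1,0],[0,0,0]]]'
```

```text
t: 10.2
tcp_pos: [0.5111, 0.2055, 0.2667]
tcp_rot: [179.8, -0.1, 12.0]
ft_force: [-1.9, -6.1, 5.7]
opening: 0.0484
grasp_force: 76.2
t: 10.58
tcp_pos: [0.5107, 0.2076, 0.2668]
tcp_rot: [179.8, -0.1, 12.0]
ft_force: [-0.3, -7.2, 6.1]
opening: 0.0485
grasp_force: 76.2
```

```bash
python3 -m inch '[[-1,[0,-0.7,0],[0,0,0]],[-1,[0,-1.4,0],[0,0,0]],[-1,[0,-2.1,0],[0,0,0]]]'; python3 -m inch '[[-1,[0,-0.7,0],[0,0,0]],[-1,[0,-1.4,0],[0,0,0]],[-1,[0,-2.1,0],[0,0,0]]]'
```

```text
t: 10.95
tcp_pos: [0.5102, 0.2096, 0.2667]
tcp_rot: [179.8, -0.1, 12.0]
ft_force: [-1.4, -6.3, 6.2]
opening: 0.0484
grasp_force: 76.2
t: 11.32
tcp_pos: [0.5098, 0.2117, 0.2667]
tcp_rot: [179.8, -0.1, 12.0]
ft_force: [-1.1, -6.2, 7.5]
opening: 0.0484
grasp_force: 76.2
```

```bash
python3 -m inch '[[-1,[0,-0.7,0],[0,0,0]],[-1,[0,-1.4,0],[0,0,0]],[-1,[0,-2.1,0],[0,0,0]]]'
```

```text
t: 11.7
tcp_pos: [0.5093, 0.2138, 0.2667]
tcp_rot: [179.8, -0.1, 12.0]
ft_force: [-1.6, -6.7, 5.2]
opening: 0.0485
grasp_force: 76.2
```

```bash
python3 -m inch '[[-1,[0,-0.7,0],[0,0,0]],[-1,[0,-1.4,0],[0,0,0]],[-1,[0,-2.1,0],[0,0,0]]]'
```

```text
t: 12.08
tcp_pos: [0.5081, 0.2169, 0.2657]
tcp_rot: [180.0, 0.1, 12.0]
ft_force: [-1.5, -1.9, 0.2]
opening: 0.0486
grasp_force: 75.3
```

```bash
python3 -m inch '[[-1,[0,-0.7,0],[0,0,0]],[-1,[0,-1.4,0],[0,0,0]],[-1,[0,-2.1,0],[0,0,0]]]'
```

```text
t: 12.45
tcp_pos: [0.5079, 0.2181, 0.2657]
tcp_rot: [179.8, 0.1, 12.0]
ft_force: [-0.9, -10.9, 0.1]
opening: 0.0482
grasp_force: 75.3
```

The slot shows up at TCP y of about 0.2169: the force dropped and the cradle rose. The second step then ran into the slot wall. I'll back off to the centre and lower gently.

```bash
python3 -m inch '[[-1,[0,1.2,0],[0,0,0]],[-1,[0,2.4,0],[0,0,0]],[-1,[0,2.4,2],[0,0,0]],[-1,[0,2.4,4],[0,0,0]],[-1,[0,2.4,4],[0,0,0]]]'
```

```text
t: 13.08
tcp_pos: [0.5084, 0.217, 0.2621]
tcp_rot: [-180.0, -0.0, 12.0]
ft_force: [-1.6, -0.4, 1.9]
opening: 0.0488
grasp_force: 75.1
```

```bash
python3 -m inch '[[-1,[0,0,2],[0,0,0]],[-1,[0,0,4],[0,0,0]],[-1,[0,0,6],[0,0,0]],[-1,[0,0,8],[0,0,0]],[-1,[0,0,8],[0,0,0]]]'
```

```text
t: 13.7
tcp_pos: [0.5082, 0.2167, 0.2537]
tcp_rot: [-180.0, 0.1, 12.0]
ft_force: [-2.3, -0.1, -1.8]
opening: 0.0486
grasp_force: 75.0
```

```bash
python3 -m inch '[[-1,[0,0,2],[0,0,0]],[-1,[0,0,4],[0,0,0]],[-1,[0,0,6],[0,0,0]],[-1,[0,0,8],[0,0,0]],[-1,[0,0,9],[0,0,0]],[-1,[0,0,10],[0,0,0]],[-1,[0,0,10],[0,0,0]]]'
```

```text
t: 14.58
tcp_pos: [0.5083, 0.2167, 0.244]
tcp_rot: [-180.0, 0.0, 12.0]
ft_force: [-2.1, -1.0, 0.3]
opening: 0.0483
grasp_force: 74.9
```

```bash
python3 -m inch '[[-1,[0,0,1],[0,0,0]],[-1,[0,0,2],[0,0,0]],[-1,[0,0,2],[0,0,0]]]'; python3 -m inch '[[-1,[0,0,1],[0,0,0]],[-1,[0,0,2],[0,0,0]],[-1,[0,0,2],[0,0,0]]]'
```

```text
t: 14.95
tcp_pos: [0.5084, 0.2167, 0.242]
tcp_rot: [-180.0, 0.0, 12.0]
ft_force: [-2.5, -1.2, 0.6]
opening: 0.0487
grasp_force: 74.9
t: 15.32
tcp_pos: [0.5083, 0.2167, 0.24]
tcp_rot: [-180.0, 0.0, 12.0]
ft_force: [-1.7, -0.9, -0.3]
opening: 0.0487
grasp_force: 74.9
```

```bash
python3 -m inch '[[-1,[0,0,1],[0,0,0]],[-1,[0,0,2],[0,0,0]],[-1,[0,0,2],[0,0,0]]]'; python3 -m inch '[[-1,[0,0,1],[0,0,0]],[-1,[0,0,1],[0,0,0]]]'
```

```text
t: 15.7
tcp_pos: [0.5084, 0.2167, 0.2383]
tcp_rot: [180.0, -0.0, 12.0]
ft_force: [-2.6, -0.1, 3.3]
opening: 0.0484
grasp_force: 75.3
t: 15.95
tcp_pos: [0.5085, 0.2167, 0.2376]
tcp_rot: [180.0, -0.0, 12.0]
ft_force: [-2.7, -0.5, 5.0]
opening: 0.0487
grasp_force: 75.4
```

```bash
python3 -m inch '[[-1,[0,0,1],[0,0,0]],[-1,[0,0,2],[0,0,0]],[-1,[0,0,2],[0,0,0]],[-1,[0,0,2],[0,0,0]]]'
```

```text
t: 16.45
tcp_pos: [0.5089, 0.2168, 0.2363]
tcp_rot: [180.0, -0.1, 12.0]
ft_force: [-1.8, -0.5, 9.5]
opening: 0.0483
grasp_force: 75.7
```

```bash
python3 -m inch '[[-1,[0,0,0.2],[0,0,0]],[-1,[0,0,0.2],[0,0,0]],[-1,[0,0,0.2],[0,0,0]],[-1,[0,0,0.2],[0,0,0]]]'; python3 -m inch '[[-1,[0,0,-1],[0,0,0]],[-1,[0,0,-2],[0,0,0]],[-1,[0,0,-3],[0,0,0]],[-1,[0,0,-3.2],[0,0,0]],[-1,[0,0,-3.2],[0,0,0]]]'
```

```text
t: 16.95
tcp_pos: [0.509, 0.2169, 0.2362]
tcp_rot: [180.0, -0.1, 12.0]
ft_force: [-2.0, -0.2, 10.5]
opening: 0.0485
grasp_force: 75.8
t: 17.58
tcp_pos: [0.5085, 0.2167, 0.238]
tcp_rot: [-180.0, -0.0, 12.0]
ft_force: [-0.6, 0.4, 0.9]
opening: 0.0483
grasp_force: 75.8
```

Pressed with about 10 N and eased off with the pack still seated. Now I'll let go with a small opening.

```bash
python3 -m inch '[[0.3,[0,0,0],[0,0,0]],[0.4,[0,0,0],[0,0,0]],[0.4,[0,0,0],[0,0,0]],[0.4,[0,0,0],[0,0,0]],[0.4,[0,0,0],[0,0,0]],[0.4,[0,0,0],[0,0,0]]]' 20
```

```text
t: 18.32
tcp_pos: [0.5082, 0.2167, 0.2379]
tcp_rot: [-180.0, 0.0, 12.0]
ft_force: [-3.1, -1.6, -2.3]
opening: 0.0596
grasp_force: 1.6
```

```bash
python3 -m inch '[[0.4,[0,0,-3],[0,0,0]],[0.4,[0,0,-7],[0,0,0]],[0.4,[0,0,-12],[0,0,0]],[0.4,[0,0,-18],[0,0,0]],[0.4,[0,0,-24],[0,0,0]],[0.4,[0,0,-30],[0,0,0]]]'; python3 -m inch '[[0.4,[0,0,-8],[0,0,0]],[0.4,[0,0,-16],[0,0,0]],[0.4,[0,0,-24],[0,0,0]],[0.4,[0,0,-34],[0,0,0]],[0.4,[0,0,-46],[0,0,0]],[0.4,[0,0,-60],[0,0,0]],[0.4,[0,0,-80],[0,0,0]],[0.4,[0,0,-100],[0,0,0]]]'
```

```text
t: 19.08
tcp_pos: [0.5084, 0.2167, 0.2688]
tcp_rot: [180.0, -0.0, 12.0]
ft_force: [-3.6, -0.9, -2.0]
opening: 0.0597
grasp_force: 1.5
t: 20.08
tcp_pos: [0.5085, 0.2167, 0.3695]
tcp_rot: [-180.0, -0.0, 12.0]
ft_force: [0.1, 0.2, -0.0]
opening: 0.0597
grasp_force: 0.0
```

Fingers are clear. I'll back away and look.

```bash
python3 -m inch '[[0.4,[0,30,-30],[0,0,0]],[0.4,[0,80,-40],[0,0,0]],[0.4,[0,130,-40],[0,0,0]],[0.4,[0,180,-40],[0,0,0]],[0.4,[0,220,-40],[0,0,0]],[0.4,[0,220,-40],[0,0,0]],[0.4,[0,220,-40],[0,0,0]],[0.4,[0,220,-40],[0,0,0]]]'
python3 - <<'E'
from h import *; from rig import manip
for n in("scene","top"):
    s=manip.snapshot(n); np.savez("pics/"+n+"2.npz",**s)
S=[dict(np.load(f"pics/{n}2.npz"))["img"] for n in("scene","top")]
cv2.imwrite("pics/c2.png",np.hstack([cv2.resize(S[0],(400,300)),cv2.resize(S[1],(400,300))])[:,:,::-1])
P=cloud(dict(np.load("pics/top2.npz")));im=cv2.cvtColor(S[1],cv2.COLOR_RGB2HSV)
m=(abs(P[...,0]-.5114)<.07)&(abs(P[...,1]-.212)<.1)&(im[...,2]>130)&(im[...,1]<40)
print(m.sum(),np.percentile(P[m][:,2],[2,50,98]))
E
```

```text
t: 21.08
tcp_pos: [0.5538, 0.0026, 0.4084]
tcp_rot: [-180.0, -0.0, 12.1]
ft_force: [-0.7, 0.4, 0.5]
opening: 0.06
grasp_force: 0.0
2038 [0.12511836 0.12840449 0.13158425]
```

View pics/c2.png

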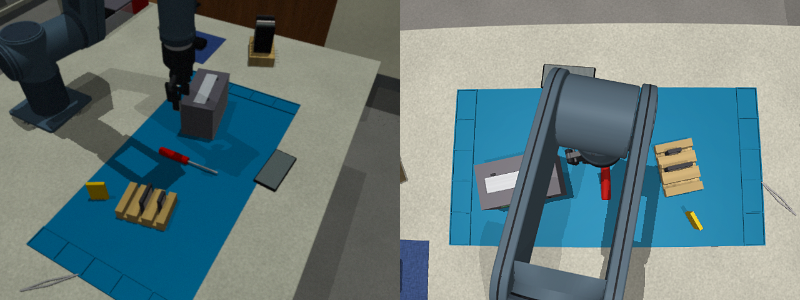

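The flap is shut at lid height, at (208,92) on the left and (510,185) on the right. The gripper is empty and the other two packs, the screwdriver and the phone have not moved.

```bash
python3 -c "
from rig import manip
print(manip.job_done())"
```

```text
the job is handed in; nothing more can be done
None
```

The battery pack is in the cradle slot, pressed home with about 10 N and released, with the flap shut over it and nothing else moved; I handed the job in at about 21 s, and the highest force read was about 11 N.

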